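Clamp a heat sink in the cam-lock holder

ROBOT

A 6-joint arm with a two-finger parallel gripper is mounted at the origin on a cart in front of the work surface, level with it; the furniture and walls round the work are solid. World frame = base frame: x ahead of the robot, y to its left, z up, the work surface at z = 0. Lengths are in m, angles in rad, forces in N, time in s.
With the tool pointing down it reaches from about 0.35 to 0.775 m from the base axis. Payload 7.3 kg.
Tool frame: the origin (TCP) lies on the centre line of the jaws, within the pads' length; the fingertips stand 25 mm ahead of it and the grasp point (between the pads) lies 6 mm ahead of it; z points along the fingers, y is the line along which they close (so a half turn about z gives the same grasp; the last joint's range is limited). The gripper opens to 92 mm and grips with 3 to 60 N. Pads are 19 mm wide; open, the fingers measure 130 mm over their backs; the gripper's body (75 mm by 190 mm) begins 47 mm behind the grasp point.
Start: joints at [-1.262, 0.342, 1.524, -0, 1.275, -0.146], TCP at [0.231, -0.472, 0.252] pointing down, gripper open.
Joint ranges: [-2.53, 2.53], [-0.77, 2.02], [0.04, 2.7], [-1, 4.14], [0.28, 2.66], [-3.11, 3.11]. Speed limits (rad/s): [2.57, 2.57, 3.14, 3.14, 3.14, 3.14].

INTERFACE

Orientations are given as [roll, pitch, yaw] about the fixed x, y, z axes, in that order (R = Rz(yaw) Ry(pitch) Rx(roll)).
In Python, from cell import status, read_camera, camera_info, ticket, models gives the robot as it stands.
- The arm moves only by the tool send_rows, never from a script. Its argument "plan" is a list of rows, each an object with "offset": the shift along the tool's x, y, z in mm, a list of three; "yaw": the turn about the tool's z in rad. In form: [{"offset": [dx, dy, dz], "yaw": yaw}, ...]. A call has 1 to 20 rows; each row shifts and turns the commanded pose from where the row before left it, along the tool's axes as they then stand; what a row does not reach is not made up. A row lasts 1/10 s, in which the tool goes at most 50 mm and 8.59 degrees, less where a joint would pass 70% of its speed; a pose out of reach is approached as far as the arm can. A call is refused whole if a number of a shift passes 50 or a number of a turn 0.15, either way. A call with a gripper value outside its range is refused whole. "hand" is the closure, from 0 (fully open) to 1 (shut), set as the call begins (left out, the last holds). The fingers move at their own pace and stop on an object; "squeeze" is the grip in N (left out, the last holds). Time passes only in rows, so rows that do not move let the fingers close. It gives the time, the measured TCP pose, the force, the opening and the grip force at its end, in the units of the state.
- status.observe(): the state, without advancing time (a new reading comes with each control period).
- read_camera(name): name is "side" or "top" or "wrist"; returns the picture (384x512x3 uint8, red, green, blue); there is no depth.
- camera_info(name): a dict with "vfov" (degrees; the focal length in pixels is half the picture's height over the tangent of half this angle, whatever the lens; pixels are square), "cx", "cy" (the principal point, pixels), "distortion" ([k1, k2, p1, p2, k3] as OpenCV has them; the pictures are not rectified), "origin" and "attitude" of the camera in the world. Camera axes: x right, y down, z forward; pixel columns grow to the right and rows downward; lengths in m; the calibration is good to about 2 mm. A picture is of the moment at which its call begins: read the wrist's pose just before it. camera_info takes no time and is no camera call; for the wrist camera it gives the pose at the moment of the call.
- ticket.hand_in(): hands the job in; it is judged then, once.
Trained networks look in the newest picture that a camera, given by its name, has taken for a name from the list of things; names that differ only in an ending like _2 or _b are one class to them, and where a whole thing is asked for, a point or a joint stands for the part that bears it (a point fixed in the world has none). Each returns a list of dicts, best first, with "conf" (0 to 1); they miss things now and then, are a little off and sometimes report something else, mostly with a low value. They report only what shows in the picture. A call takes as long as a camera call. They do not tell look-alikes from the thing itself.
- models.regions_of(camera, label): "mask" (384x512 bool, what is visible of it) and "extent" ([left, top, right, bottom] in pixels, round what is visible of it).
The state is a dict: "time": time; "qpos": joint angles; "qvel": joint speeds; "joint_efforts": joint torques, N m; "tool_pos": TCP position; "tool_rot": TCP orientation; "contact_force": force on the tool from outside, world axes, zero at the start; "torque": the same for the moment, N m; "opening": finger opening in m; "grip_force": force on a finger pad.
Only numpy, scipy, OpenCV 4.12 (cv2) and the standard library are available. Lean on these libraries where they do the work, as an engineer would, in place of code of your own. Each camera call takes 0.05 s, during which the arm holds its last target. There are 200 camera calls.

TASK

Lay the big finned heat sink, flat drilled face up, in the holder between the fence posts and the open sprung jaw, and let go of it. Then turn the wing knob clockwise until the roller under the cover drops into the notch of its cam, so that the jaw springs forward and holds the heat sink tight against the fence; stop there, because turning on lifts the jaw off again. Leave the pouch, the tin and the solder spool where they are.

Things in the scene. Friction and masses are not known exactly. Their poses are not given: they have to be found in the camera images.
- heatsink_mid (a point): Centre, half-way up (18 mm), of the loose heat sink: a dark extrusion 50 mm wide (its x), 110 mm long (its y), 36 mm high, 0.15 to 0.3 kg, on the tray with its flat drilled face up and lengthwise fins down. The outermost fins are plain upright sides to take it by, across the 50 mm. Half a turn about z makes no difference.
- holder: Bare aluminium fixture 228 x 136 mm, fixed. Origin: centre of its underside, on the tray. z up; x from the fence towards jaw and knob; the heat sink's 110 mm lie along y. Two black bed rails, tops 26 mm up. Middle 52 mm (y -26 to 26) between fence posts and between jaw prongs is free for fingers down to the base plate, 12 mm up; so are 26 mm behind the prong faces.
- nest_mid (a point): Fixed in the holder (same axes), 44 mm above the tray: where the heat sink's centre is once clamped. The fence, two posts 56 mm high, has its faces 25 mm from here towards -x. The open jaw's faces are 35 mm away towards +x, so lay the heat sink with its centre about 5 mm to +x. End stops 40 mm high stand 58.5 mm away along +y and -y, 3.5 mm clear of its ends.
- jaw_face (a point): Middle of the front of the jaw, a dark two-pronged fork with its top 57 mm above the tray; this point is 44 mm up and moves with the jaw along the holder's x: 35 mm from nest_mid when open, 25 mm when pressed on a heat sink that touches the fence.
- jaw (a joint): Travel of the sprung jaw towards the fence, m: 0 to 0.002 held open, 0.010 on the heat sink, 0.012 when empty. Springs push it with 10 N. A yoke with a roller on the rim of the cam under the cover holds it back. From 0.55 to 0.15 rad before the notch's middle it runs forward and pulls the knob along; within 0.1 rad of the middle it clamps fully; beyond, the far flank lifts it off again.
- knob_grip (a point): On the vertical axis of the black wing knob on the holder's cover, 95 mm above the tray, about half-way up the wing; 123 mm from nest_mid along the holder's x. The wing is a bar 66 mm long (this point's x), 14 mm wide (y), 34 mm high, from 76 to 110 mm above the tray, on a thin neck; the bush on the cover ends 67 mm up. Take it across the 14 mm from above; half a turn makes no difference.
- knob (a joint): Angle of the wing knob, rad, growing clockwise seen from above; stops at 0 and 4.3. It starts between 0 and 0.3, resists with 0.1 to 0.3 N m (0.5 to 1.2 past the notch) and stays where it is left. The cam under the cover is clamped on its shaft at another angle each time and cannot be seen: the middle of its notch meets the roller at any knob angle from 2.0 to 3.2.
- pouch_dark: dark zipped pouch, about 90 x 206 x 22 mm, lying on the far side of the tray; a bystander. Origin under its centre.
- tin: white round tin, 60 mm across, 29 mm high, on the near side of the tray; a bystander. Origin under its centre.
- spool: solder spool, 56 mm across, 38 mm high, standing far left; a bystander. Origin under its centre.
Things that resemble listed ones, but are neither listed nor needed, are in the scene too. There is more than one size of the part that bears heatsink_mid; the job needs the smaller.

How it is judged:
On the way:
1. the heat sink lies in the holder on its bed, let go, with the jaw still open (z of heatsink_mid in the frame of nest_mid between -0.004 and 0.004 m and x of heatsink_mid in the frame of nest_mid between -0.003 and 0.013 m and y of heatsink_mid in the frame of nest_mid between -0.007 and 0.007 m and contact force between the fingers and heatsink below 0.5 N and value of joint jaw below 0.003 m), for 0.2 s.
At the end, for the whole second after the job is handed in: The jaw has run forward 7.5 to 12.5 mm and presses on the heat sink with over 5 N; the heat sink lies on the bed rails at rest, level and square to the fence within 3 degrees, within 2.5 mm of touching both fence posts and 6 mm of the middle lengthwise (3 mm in height) (value of joint jaw between 0.0075 and 0.0125 m and contact force between jaw and heatsink above 5 N and x of heatsink_mid in the frame of nest_mid between -0.0025 and 0.0025 m and y of heatsink_mid in the frame of nest_mid between -0.006 and 0.006 m and z of heatsink_mid in the frame of nest_mid between -0.003 and 0.003 m and angle between the y axis of heatsink_mid and the y axis of nest_mid, either way round below 0.05 rad and angle between heatsink_mid's own z axis and vertical below 0.05 rad and linear speed of heatsink below 0.02 m/s).
It fails at once if the pouch, the tin or the solder spool is pushed more than 20 mm (distance of any of pouch_dark, tin, spool from where it was at the start of the episode above 0.02 m).
It also fails if it takes over 61 s, if anything falls off the work surface, if the arm or the gripper's body presses on something with over 40 N, if the wrist force passes 120 N, or if a joint passes its speed limit or range.

## Working session

There is one attempt and no reset: what is moved stays moved. The work goes in short steps, Python scripts to look and compute and a tool call to move; the robot and the scene stay as the last step left them, time stands still between calls to the robot, and variables do not carry over. Pictures are saved under pics/ and viewed, at most 10 in all, crops included, and the job is handed in when it is done.

Besides the shell and the picture viewer there is one more tool, called after "Request:" in YAML: its name, and indented under it one key for each argument. send_rows: Moves the arm, as the interface text tells. Its arguments: {"type":"object","properties":{"plan":{"type":"array"},"hand":{"type":"number"},"squeeze":{"type":"number"}},"required":["plan"]}

```bash
mkdir -p pics; ls
python3 - <<'E'
from cell import status, read_camera, camera_info, models
import cv2,numpy as np
s=status.observe(); print(s)
for c in ("top","side"):
    im=read_camera(c); cv2.imwrite(f"pics/{c}0.png",cv2.cvtColor(im,cv2.COLOR_RGB2BGR)); print(c,camera_info(c))
print(camera_info("wrist"))
for c in ("top","side"):
    for l in ("heatsink_mid","holder","knob_grip","jaw_face","tin","spool","pouch_dark"):
        for r in models.regions_of(c,l): 
            ys,xs=np.nonzero(r["mask"]);print(c,l,round(r["conf"],2),r["extent"],xs.mean().round(1),ys.mean().round(1),len(xs))
E
```

```text
pics
{'time': 0.0, 'qpos': array([-1.26198366e+00,  3.42710739e-01,  1.52501929e+00,  7.50838648e-06,
        1.27539853e+00, -1.45994027e-01]), 'qvel': array([-0.00070428,  0.00037558, -0.00034899, -0.00025355,  0.00127197,
        0.00290818]), 'joint_efforts': array([-9.92685818e-04, -4.31240129e+01, -2.44218224e+01,  7.17190979e-02,
        5.59310918e-02, -1.74656311e-04]), 'tool_pos': array([ 0.23053751, -0.47126293,  0.25105036]), 'tool_rot': array([-3.14007414e+00, -2.30540139e-04,  4.54804326e-01]), 'contact_force': array([-1.11045875, -0.28105173, -0.04936125]), 'torque': array([-0.00981075, -0.06578484, -0.02279967]), 'grip_force': 0.0, 'opening': 0.0920114360897147}
top {'vfov': 54.585493652619355, 'cx': 259.22125282770776, 'cy': 186.4350003372248, 'distortion': array([-0.07803435,  0.        ,  0.        ,  0.        ,  0.        ]), 'origin': array([ 0.4265955 , -0.03039598,  1.06627709]), 'attitude': array([-2.99850172,  0.01200621, -1.57667819])}
side {'vfov': 42.807242382747695, 'cx': 249.72818063774523, 'cy': 195.01869592915995, 'distortion': array([-0.1916324,  0. 
[... 849 characters left out ...]
6
top tin 0.95 [311.1, 257.2, 331.9, 278.3] 321.6 268.5 367
top spool 0.54 [137.4, 139.8, 156.2, 163.4] 146.4 149.2 362
top pouch_dark 0.61 [216.2, 106.7, 286.2, 138.8] 250.1 123.7 1960
side heatsink_mid 0.77 [228.7, 190.4, 279.7, 220.5] 255.1 202.0 1045
side heatsink_mid 0.55 [264.9, 182.7, 301.1, 198.4] 286.5 189.0 471
side holder 0.94 [198.6, 209.5, 306.2, 276.8] 253.9 241.9 3991
side knob_grip 0.64 [258.0, 210.1, 279.1, 250.0] 267.8 224.4 398
side jaw_face 0.65 [228.3, 218.9, 301.4, 259.9] 263.4 242.0 681
side tin 0.73 [332.4, 204.0, 357.9, 221.1] 343.9 210.9 314
side spool 0.7 [118.2, 258.2, 142.2, 267.7] 130.9 261.0 282
side pouch_dark 0.82 [146.2, 198.4, 204.5, 229.5] 174.3 215.3 1038
```

```bash
python3 - <<'E'
import cv2,numpy as np
a=cv2.imread("pics/top0.png")
cv2.imwrite("pics/crop1.png",cv2.resize(a[95:290,125:385],None,fx=3,fy=3,interpolation=cv2.INTER_CUBIC))
E
cat > h.py <<'E'
import numpy as np,cv2
from scipy.spatial.transform import Rotation as R
from cell import camera_info
def cam(c):
    i=camera_info(c); f=192/np.tan(np.radians(i["vfov"]/2))
    K=np.array([[f,0,i["cx"]],[0,f,i["cy"]],[0,0,1.]]); M=R.from_euler("xyz",i["attitude"]).as_matrix()
    return K,np.array(i["distortion"]),M,np.array(i["origin"])
def onplane(C,uv,z):
    K,d,M,o=C; n=cv2.undistortPoints(np.array(uv,float).reshape(-1,1,2),K,d)[:,0]
    r=np.c_[n,np.ones(len(n))]@M.T
    return o+r*((z-o[2])/r[:,2])[:,None]
def proj(C,P):
    K,d,M,o=C
    return cv2.projectPoints(np.array(P,float).reshape(-1,3),cv2.Rodrigues(M.T)[0],-M.T@o,K,d)[0][:,0]
E
python3 - <<'E'
from h import *
C=cam("top")
for n,p,z in (("hsA",(297.8,181.8),.036),("hsB",(349.4,191.8),.036),("knob",(209.6,232.8),.1),("holder",(221,215),.03),("tin",(321.6,268.5),.02),("spool",(146,149),.03)): print(n,onplane(C,[p],z).round(3))
E
```

```text
hsA [[ 0.587 -0.127  0.036]]
hsB [[ 0.558 -0.271  0.036]]
knob [[0.446 0.11  0.1  ]]
holder [[0.496 0.088 0.03 ]]
tin [[ 0.347 -0.19   0.02 ]]
spool [[0.688 0.308 0.03 ]]
```

View pics/crop1.png

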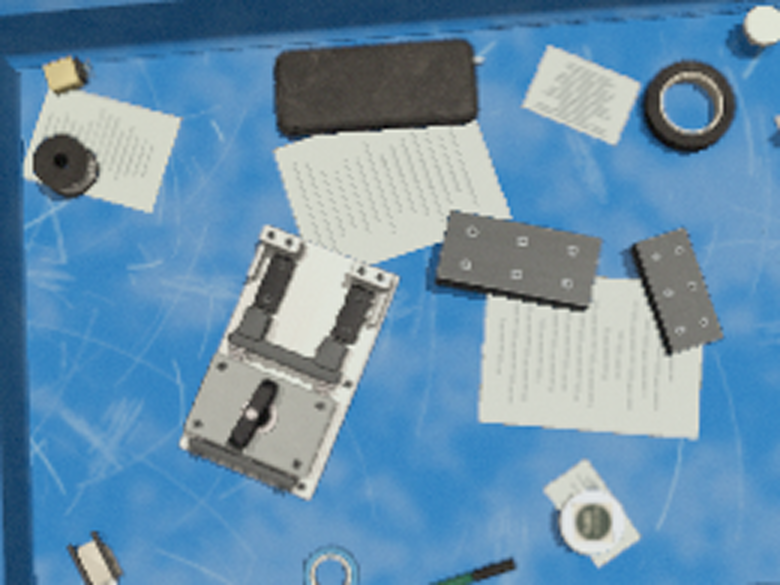

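Top view: the candidates for the heat sink are the wide extrusion at (298,182), about 140 mm long, and the smaller one at (349,192), about 110 mm. The fence-to-knob holder is centred at (221,215), and its jaw fork and the black tape roll/pouch are other dark things. I choose the one at (349,192) and will check it in a wrist close-up.

Request:
send_rows:
  plan:
    - {"offset": [47.8, -4.6, 6], "yaw": 0}
    - {"offset": [47.8, -4.6, 6], "yaw": 0}
    - {"offset": [47.8, -4.6, 6], "yaw": 0}
    - {"offset": [47.8, -4.6, 6], "yaw": 0}
    - {"offset": [47.8, -4.6, 6], "yaw": 0}
    - {"offset": [47.8, -4.6, 6], "yaw": 0}
    - {"offset": [47.8, -4.6, 6], "yaw": 0}
    - {"offset": [47.8, -4.6, 6], "yaw": 0}
    - {"offset": [0, 0, 0], "yaw": 0.117}
    - {"offset": [0, 0, 0], "yaw": 0}
    - {"offset": [0, 0, 0], "yaw": 0}
  hand: 0.22
  squeeze: 30

```text
time: 1.9
tool_pos: [0.5577, -0.2708, 0.2037]
tool_rot: [-3.142, 0.0, 0.34]
contact_force: [0.7, 0.6, 0.2]
opening: 0.0716
grip_force: 0.0
```

Run:
```python
from h import *
from cell import status,read_camera,models
s=status.observe(); print(s["tool_pos"],s["tool_rot"],s["opening"],s["time"])
C=cam("wrist"); im=read_camera("wrist"); cv2.imwrite("pics/w1.png",im[:,:,::-1])
np.savez("w1.npz",K=C[0],d=C[1],M=C[2],o=C[3])
for r in models.regions_of("wrist","heatsink_mid"):
    m=r["mask"].astype(np.uint8); c=max(cv2.findContours(m,0,2)[0],key=cv2.contourArea)
    p=cv2.boxPoints(cv2.minAreaRect(c)); P=onplane(C,p,.036)
    rr=cv2.minAreaRect(onplane(C,c.reshape(-1,2),.036)[:,:2].astype(np.float32))
    print(r["conf"],r["extent"],rr,P[:,:2].round(3).tolist())
```

```text
[ 0.55767225 -0.27082522  0.2036826 ] [-3.14158533e+00  3.99230393e-04  3.40380264e-01] 0.07158703143114596 1.9
0.94 [51.6, 41.5, 211.8, 170.9] ((0.5900100469589233, -0.12590515613555908), (0.1550413817167282, 0.07319411635398865), 78.45046997070312) [[0.572, -0.034], [0.641, -0.059], [0.61, -0.211], [0.538, -0.193]]
0.64 [238.0, 125.0, 288.7, 233.4] ((0.5607818365097046, -0.27797478437423706), (0.1113799437880516, 0.05161985754966736), 17.348121643066406) [[0.5, -0.269], [0.607, -0.238], [0.621, -0.286], [0.515, -0.321]]
```

View pics/w1.png

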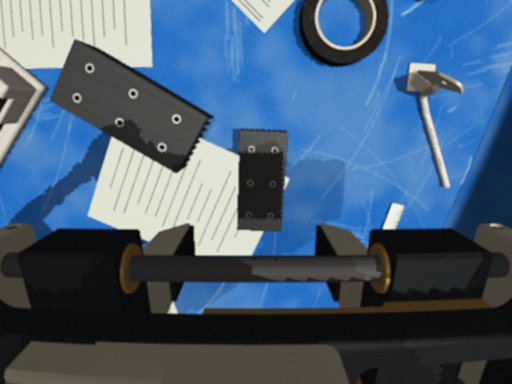

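Wrist view confirms it: the small sink (centre (263,180)) measures 111x52 mm, while the big one at (133,105) is about 150x70. Going down to it.

Request:
send_rows:
  plan:
    - {"offset": [0.5, 7.8, 0], "yaw": 0.037}
    - {"offset": [0, 0, 40], "yaw": 0}
    - {"offset": [0, 0, 40], "yaw": 0}
    - {"offset": [0, 0, 40], "yaw": 0}
    - {"offset": [0, 0, 25], "yaw": 0}
    - {"offset": [0, 0, 11.7], "yaw": 0}
    - {"offset": [0, 0, 0], "yaw": 0}
    - {"offset": [0, 0, 0], "yaw": 0}

```text
time: 2.8
tool_pos: [0.5618, -0.2788, 0.0484]
tool_rot: [3.14, -0.001, 0.3]
contact_force: [1.3, 0.1, 0.4]
opening: 0.0718
grip_force: 0.0
```

Request:
send_rows:
  plan:
    - {"offset": [0, 0, 0], "yaw": 0}
    - {"offset": [0, 0, 0], "yaw": 0}
    - {"offset": [0, 0, 0], "yaw": 0}
    - {"offset": [0, 0, 0], "yaw": 0}
    - {"offset": [0, 0, 0], "yaw": 0}
    - {"offset": [0, 0, 0], "yaw": 0}
  hand: 1
  squeeze: 30

```text
time: 3.4
tool_pos: [0.5614, -0.2779, 0.048]
tool_rot: [3.141, -0.001, 0.301]
contact_force: [-0.9, 0.9, 5.6]
opening: 0.0497
grip_force: 30.0
```

```bash
cat >> h.py <<'E'
def go(tgt,yaw):
    from cell import status
    s=status.observe(); y=s["tool_rot"][2]; d=np.array(tgt)-s["tool_pos"]
    o=1000*np.array([np.cos(y)*d[0]+np.sin(y)*d[1],np.sin(y)*d[0]-np.cos(y)*d[1],-d[2]])
    print("from",s["tool_pos"].round(4),round(y,4),"offset",o.round(1),"then turn",round((y-yaw+np.pi)%(2*np.pi)-np.pi,3))
E
python3 - <<'E'
from h import *
C=cam("top"); n=onplane(C,[(229.6,194)],.03)[0]; k=onplane(C,[(209.6,232.8)],.1)[0]
print(n,k,np.linalg.norm((k-n)[:2]),np.arctan2(*(k-n)[1::-1]))
u=np.array([np.cos(1.12),np.sin(1.12),0]); t=n-.12*u; t[2]=.27; go(t,1.12)
E
```

```text
[0.55513741 0.06452775 0.03      ] [0.44562484 0.10953774 0.1       ] 0.11840143844200934 2.7516371361317105
from [ 0.5614 -0.2779  0.048 ] 0.3009 offset [  13.6 -241.3 -222. ] then turn -0.819
```

Request:
send_rows:
  plan:
    - {"offset": [0, 0, -20], "yaw": 0}
    - {"offset": [0, 0, -40], "yaw": 0}
    - {"offset": [0, 0, -40], "yaw": 0}
    - {"offset": [0, 0, -40], "yaw": 0}
    - {"offset": [2, -35, -40], "yaw": 0}
    - {"offset": [2, -40, -42], "yaw": 0}
    - {"offset": [2, -40, 0], "yaw": 0}
    - {"offset": [2, -40, 0], "yaw": 0}
    - {"offset": [2, -40, 0], "yaw": 0}
    - {"offset": [3, -46, 0], "yaw": 0}
    - {"offset": [0, 0, 0], "yaw": -0.14}
    - {"offset": [0, 0, 0], "yaw": -0.14}
    - {"offset": [0, 0, 0], "yaw": -0.14}
    - {"offset": [0, 0, 0], "yaw": -0.14}
    - {"offset": [0, 0, 0], "yaw": -0.14}
    - {"offset": [0, 0, 0], "yaw": -0.12}
    - {"offset": [0, 0, 0], "yaw": 0}
    - {"offset": [0, 0, 0], "yaw": 0}

```text
time: 5.2
tool_pos: [0.5038, -0.0511, 0.2606]
tool_rot: [-3.141, 0.0, 1.118]
contact_force: [0.8, -0.2, -2.2]
opening: 0.0498
grip_force: 30.0
```

Run:
```python
from h import *
from cell import status,read_camera,models
s=status.observe(); print(s["tool_pos"],s["tool_rot"],s["opening"],s["time"],s["grip_force"])
C=cam("wrist"); im=read_camera("wrist"); cv2.imwrite("pics/w2.png",cv2.resize(im[:,:,::-1],(768,576),interpolation=cv2.INTER_CUBIC))
np.savez("w2.npz",K=C[0],d=C[1],M=C[2],o=C[3],im=im)
for l in ("holder","jaw_face","knob_grip"):
  for r in models.regions_of("wrist",l): print(l,r["conf"],r["extent"])
```

```text
[ 0.50379092 -0.0511325   0.26055541] [-3.14112478e+00  2.20756326e-04  1.11757385e+00] 0.04981062776866318 5.2 29.99831199645996
holder 0.78 [92.2, 0.3, 294.6, 134.3]
jaw_face 0.73 [94.8, 14.4, 230.2, 124.0]
knob_grip 0.58 [91.4, 52.6, 162.3, 79.1]
```

View pics/w2.png

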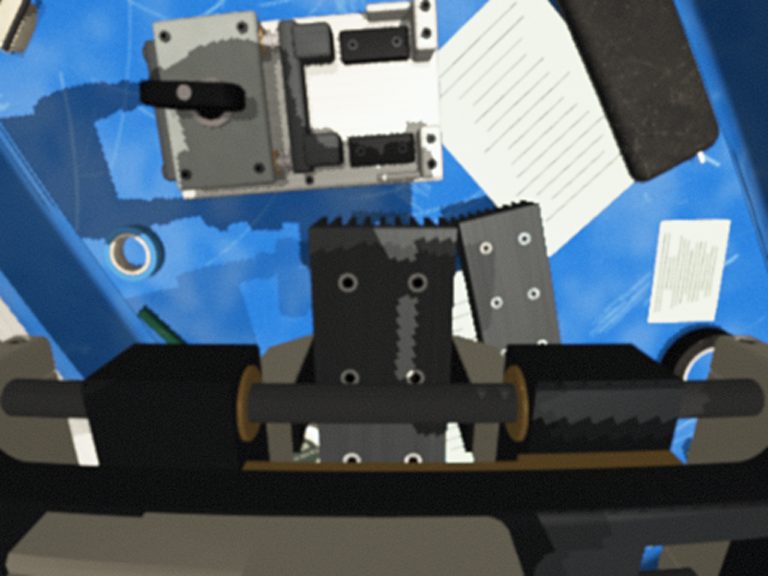

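Wrist view: the sink is held squarely (holes around (382,330)), and the holder lies at the upper left with fence posts near x≈425 and the jaw prongs at x≈335. The wing knob is at (192,95). Zooming in for precise points.

Run:
```python
import numpy as np,cv2
im=np.load("w2.npz")["im"][0:140,90:300,::-1]
o=cv2.resize(im,None,fx=3.8,fy=3.8,interpolation=cv2.INTER_CUBIC)
cv2.imwrite("pics/c2.png",cv2.convertScaleAbs(o,alpha=1.3,beta=20))
```

```text
(no output)
```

View pics/c2.png

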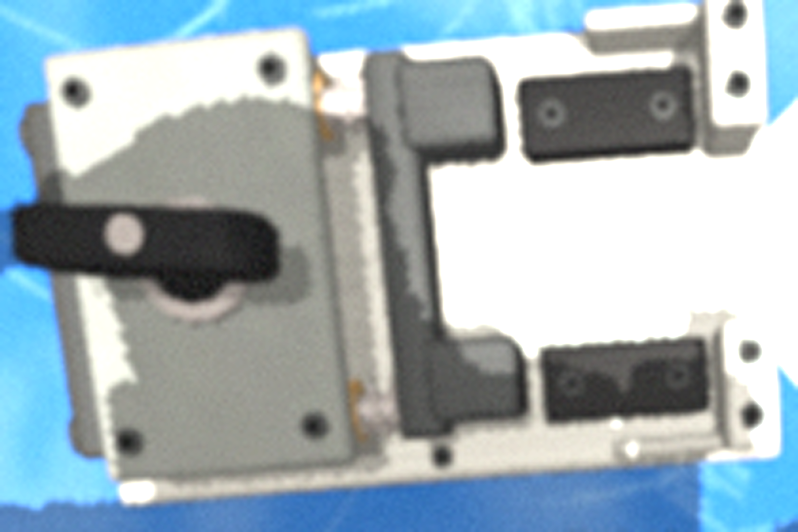

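Run:
```python
from h import *
z=np.load("w2.npz"); C=(z["K"],z["d"],z["M"],z["o"])
F={"post":([(735,13),(739,83),(749,351),(752,415)],.056),"rail":([(552,113),(663,105),(572,383),(677,375)],.026),
"prong":([(491,65),(498,148),(515,345),(522,410)],.057),"postface":([(706,60),(708,125),(722,330),(726,440)],.056),"cover":([(76,92),(272,69),(130,442),(315,426)],.060),
"wing_ends":([(14,235),(277,245)],.108),"bush":([(195,270)],.067),"platecorner":([(118,503),(778,455)],.012)}
px=lambda c:(np.array(c)+.5)/3.8-.5+[90,0]
W={k:onplane(C,px(c),h)[:,:2] for k,(c,h) in F.items()}
d=W["post"][0]-W["post"][3]; d2=(W["rail"][0]+W["rail"][1]-W["rail"][2]-W["rail"][3])/2;d3=W["rail"][0]+W["rail"][2]-W["rail"][1]-W["rail"][3];d4=W["cover"][0]+W["cover"][1]-W["cover"][2]-W["cover"][3];d5=W["cover"][0]+W["cover"][2]-W["cover"][1]-W["cover"][3]
a=lambda v:np.arctan2(v[1],v[0])
print("psi (y-axis) est",a(d),a(d2),a(d4)," x-axis",a(d3)-np.pi/2,a(d5)-np.pi/2)
psi=np.mean([a(d),a(d2),a(d4)])
ex=np.array([-np.sin(psi),np.cos(psi)])  # y axis rotated +90
ey=np.array([np.cos(psi),np.sin(psi)]); ex=np.array([ey[1],-ey[0]])  # x = y rotated -90
O=W["rail"].mean(0); print("psi",psi,"rail centre",O,"ex",ex)
for k in W: print(k,(1e3*np.c_[(W[k]-O)@ex,(W[k]-O)@ey]).round(1).tolist())
# held heat sink middle holes
h=onplane(C,(np.array([(350,378),(415,378),(348,283),(417,283)])+.5)/1.5-.5,.2605-.048+.036); print("holes",h, h[:2].mean(0))
```

```text
psi (y-axis) est 1.1832521951479291 1.1818213231594146 1.1856301159570237  x-axis 1.1872452954192778 1.1868180682598282
psi 1.1835678780881225 rail centre [0.55740052 0.06463058] ex [ 0.92595922 -0.37762353]
post [[36.9, 54.9], [37.1, 36.7], [36.7, -35.8], [36.9, -54.0]]
rail [[-16.9, 40.1], [17.0, 40.1], [-16.9, -40.2], [16.7, -39.9]]
prong [[-31.4, 45.7], [-31.3, 23.9], [-31.2, -29.7], [-30.8, -48.2]]
postface [[28.3, 43.2], [27.9, 26.2], [29.1, -29.5], [28.9, -60.8]]
cover [[-148.4, 48.7], [-91.8, 48.9], [-148.1, -48.4], [-91.8, -48.3]]
wing_ends [[-148.1, 2.7], [-82.5, -5.9]]
bush [[-118.5, -3.2]]
platecorner [[-177.1, -67.2], [49.9, -67.4]]
holes [[ 0.49297078 -0.04853066  0.2485    ]
 [ 0.51447579 -0.05899991  0.2485    ]
 [ 0.50883963 -0.01609388  0.2485    ]
 [ 0.53021611 -0.02650195  0.2485    ]] [ 0.50372329 -0.05376529  0.2485    ]
```

Run:
```python
from h import *
go((.5567,.0663,.114),1.184)
```

```text
from [ 0.5039 -0.0512  0.2608] 1.1193 offset [128.7  -3.8 146.8] then turn -0.065
```

Request:
send_rows:
  plan:
    - {"offset": [32, -1, 0], "yaw": 0}
    - {"offset": [32, -1, 0], "yaw": 0}
    - {"offset": [32, -1, 0], "yaw": 0}
    - {"offset": [32.7, -0.8, 0], "yaw": 0}
    - {"offset": [0, 0, 40], "yaw": -0.065}
    - {"offset": [0, 0, 40], "yaw": 0}
    - {"offset": [0, 0, 40], "yaw": 0}
    - {"offset": [0, 0, 26.8], "yaw": 0}
    - {"offset": [0, 0, 0], "yaw": 0}
    - {"offset": [0, 0, 0], "yaw": 0}

```text
time: 6.4
tool_pos: [0.5569, 0.0663, 0.1145]
tool_rot: [3.141, -0.0, 1.185]
contact_force: [1.4, -0.0, -1.5]
opening: 0.0497
grip_force: 30.0
```

Run:
```python
from h import *
from cell import status,read_camera
s=status.observe(); print(s["tool_pos"],s["tool_rot"],s["opening"],s["time"],s["contact_force"])
go((.5567,.0663,.114),1.184)
C=cam("wrist"); im=read_camera("wrist")
np.savez("w3.npz",K=C[0],d=C[1],M=C[2],o=C[3],im=im)
sd=read_camera("side")
a=cv2.resize(im[20:300,80:420,::-1],(800,600*280*340//340//255) if 0 else (728,600))
cv2.imwrite("pics/w3.png",a)
```

```text
[0.55694477 0.06634162 0.11450879] [ 3.14139691e+00 -4.79102310e-06  1.18526863e+00] 0.04966887610722045 6.4 [ 1.38810744 -0.00623765 -1.45826498]
from [0.5569 0.0663 0.1145] 1.1853 offset [-0.1 -0.2  0.5] then turn 0.001
```

View pics/w3.png

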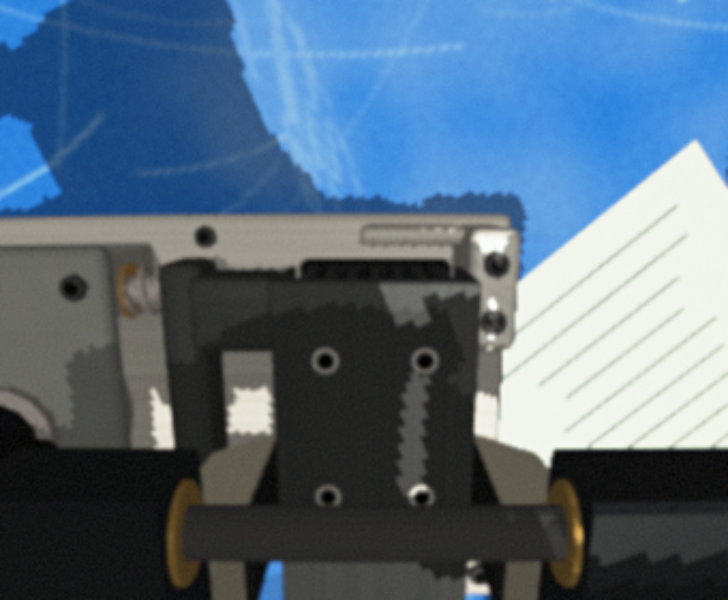

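Wrist view: the sink hovers over the bed, with its far end at y≈282, the far fence post at (495,290) and the end stop strip at (410,236). Computing the residual offset from these.

Run:
```python
from h import *
z=np.load("w3.npz"); C=(z["K"],z["d"],z["M"],z["o"])
px=lambda c:(np.array(c)+.5)/2.142-.5+[80,20]
O=np.array([.5574,.06463]); psi=1.1836; ey=np.array([np.cos(psi),np.sin(psi)]); ex=np.array([ey[1],-ey[0]]); N=O+.0036*ex
tp=1e3*np.array([(np.array([.5569,.0663])-N)@-ex,(np.array([.5569,.0663])-N)@ey]); print("tcp",tp)
for n,c,h in (("posthole (-33.3, 54.9/36.7)",[(497,264),(493,321)],.056),("stop inner 58.5",[(360,246),(455,246)],.040),("plate edge 68",[(10,215),(500,215)],.012),
 ("sink end corners (x+-25, y55)",[(270,282),(478,282)],.1025),("holes",[(325,361),(425,361),(328,496),(421,496)],.1025)):
    P=onplane(C,px(c),h)[:,:2]-N; print(n,(1e3*np.c_[P@-ex,P@ey]).round(1).tolist())
```

```text
tcp [4.69356729 1.35757526]
posthole (-33.3, 54.9/36.7) [[-33.7, 53.9], [-33.3, 36.1]]
stop inner 58.5 [[8.7, 58.0], [-22.6, 58.1]]
plate edge 68 [[141.7, 68.6], [-42.5, 67.6]]
sink end corners (x+-25, y55) [[28.3, 54.2], [-20.3, 54.3]]
holes [[15.8, 35.2], [-8.3, 35.2], [15.8, -0.7], [-8.2, -0.7]]
```

The sink is centred to within 1 mm: x is about +4 and y about -0.5. Descending.

Request:
send_rows:
  plan:
    - {"offset": [0, 0, 15], "yaw": 0}
    - {"offset": [0, 0, 10], "yaw": 0}
    - {"offset": [0, 0, 6], "yaw": 0}
    - {"offset": [0, 0, 4], "yaw": 0}
    - {"offset": [0, 0, 2], "yaw": 0}
    - {"offset": [0, 0, 2], "yaw": 0}
    - {"offset": [0, 0, 0.5], "yaw": 0}
    - {"offset": [0, 0, 0], "yaw": 0}

```text
time: 7.3
tool_pos: [0.5566, 0.0663, 0.0746]
tool_rot: [3.141, -0.0, 1.186]
contact_force: [-0.3, 0.3, -2.0]
opening: 0.05
grip_force: 30.0
```

Request:
send_rows:
  plan:
    - {"offset": [0, 0, 0.6], "yaw": 0}
    - {"offset": [0, 0, 0.4], "yaw": 0}
    - {"offset": [0, 0, 0], "yaw": 0}

```text
time: 7.6
tool_pos: [0.5567, 0.0664, 0.0739]
tool_rot: [3.141, -0.0, 1.186]
contact_force: [-0.7, 0.0, 2.2]
opening: 0.0498
grip_force: 30.0
```

Touching. Releasing to about 62 mm.

Request:
send_rows:
  plan:
    - {"offset": [0, 0, 0], "yaw": 0}
    - {"offset": [0, 0, 0], "yaw": 0}
    - {"offset": [0, 0, 0], "yaw": 0}
    - {"offset": [0, 0, 0], "yaw": 0}
    - {"offset": [0, 0, 0], "yaw": 0}
  hand: 0.32

```text
time: 8.1
tool_pos: [0.5565, 0.0663, 0.0734]
tool_rot: [3.142, 0.0, 1.186]
contact_force: [0.2, -0.4, -0.4]
opening: 0.0625
grip_force: 0.0
```

Request:
send_rows:
  plan:
    - {"offset": [0, 0, -10], "yaw": 0}
    - {"offset": [0, 0, -30], "yaw": 0}
    - {"offset": [0, 0, -40], "yaw": 0}
    - {"offset": [0, 0, -40], "yaw": 0}
    - {"offset": [0, 0, -40], "yaw": 0}
    - {"offset": [0, 0, 0], "yaw": 0}
    - {"offset": [0, 0, 0], "yaw": 0}

```text
time: 8.8
tool_pos: [0.5568, 0.0664, 0.235]
tool_rot: [3.139, -0.001, 1.186]
contact_force: [0.1, -1.2, -2.1]
opening: 0.0624
grip_force: 0.0
```

Run:
```python
from h import *
from cell import status,read_camera
s=status.observe(); print(s["tool_pos"],s["opening"],s["time"],s["qpos"].round(3))
C=cam("wrist"); im=read_camera("wrist")
np.savez("w4.npz",K=C[0],d=C[1],M=C[2],o=C[3],im=im)
cv2.imwrite("pics/w4.png",cv2.resize(im[20:300,20:400,::-1],(800,590),interpolation=cv2.INTER_CUBIC))
```

```text
[0.55675171 0.06636854 0.23496504] 0.06238841073237143 8.8 [-0.018  0.419  1.453 -0.     1.266  0.367]
```

View pics/w4.png

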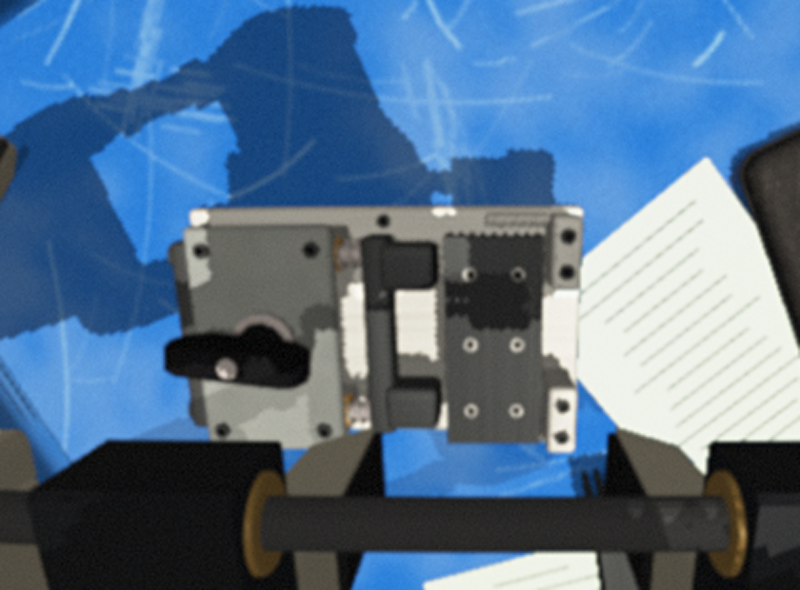

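Wrist view: the sink sits on the bed (holes at (494,343)) between the posts at x≈565 and the prongs at x≈437, and the wing runs from (167,357) to (309,367). Computing the sink pose and wing angle.

Run:
```python
from h import *
z=np.load("w4.npz"); C=(z["K"],z["d"],z["M"],z["o"])
px=lambda c:(np.array(c)+.5)/[800/380,590/280]-.5+[20,20]
O=np.array([.5574,.06463]); psi=1.1836; ey=np.array([np.cos(psi),np.sin(psi)]); ex=np.array([ey[1],-ey[0]]); N=O+.0036*ex
for n,c,h in (("posthole (-33.3, 54.9/36.7)",[(568,236),(567,272),(563,407),(561,437)],.056),("holes",[(470,274),(518,274),(470,345),(517,345),(471,411),(516,411)],.062),("wingends",[(166,358),(309,367)],.108),("wing bottom edge",[(175,376),(300,387)],.11),("jaw35",[(437,260),(438,405)],.057)):
    P=onplane(C,px(c),h)[:,:2]-N; Q=1e3*np.c_[P@-ex,P@ey]; print(n,Q.round(1).tolist(),Q.mean(0).round(1), np.arctan2(*(P[-1]-P[0])[::-1]))
k=N-.123*ex; print("knob",k); go((k[0],k[1],.235),0)
```

```text
posthole (-33.3, 54.9/36.7) [[-33.4, 53.9], [-33.4, 35.8], [-33.7, -36.9], [-33.2, -54.3]] [-33.4  -0.4] -1.9597184868026574
holes [[15.8, 35.4], [-8.2, 35.4], [16.1, -1.1], [-8.1, -1.1], [15.9, -37.1], [-8.0, -37.1]] [ 3.9 -0.9] -1.6401424528539625
wingends [[151.1, 4.0], [86.1, -0.1]] [118.6   1.9] -0.45006398327075103
wing bottom edge [[146.9, -3.8], [90.2, -8.8]] [118.6  -6.3] -0.47458887506618946
jaw35 [[32.6, 41.8], [33.8, -35.5]] [33.2  3.2] -1.9733809777416909
knob [0.44683902 0.1097147 ]
from [0.5561 0.0664 0.2335] 1.1858 offset [  -0.9 -117.6   -1.5] then turn 1.186
```

Request:
send_rows:
  plan:
    - {"offset": [0, -39, 0], "yaw": 0}
    - {"offset": [0, -39, 0], "yaw": 0}
    - {"offset": [-0.9, -39.6, 0], "yaw": 0}
    - {"offset": [0, 0, 0], "yaw": -0.147}
    - {"offset": [0, 0, 0], "yaw": -0.147}
    - {"offset": [0, 0, 0], "yaw": -0.147}
    - {"offset": [0, 0, 0], "yaw": -0.147}
    - {"offset": [0, 0, 0], "yaw": -0.147}
    - {"offset": [0, 0, 0], "yaw": -0.147}
    - {"offset": [0, 0, 0], "yaw": -0.147}
    - {"offset": [0, 0, 0], "yaw": -0.147}
    - {"offset": [0, 0, 0], "yaw": -0.147}
    - {"offset": [0, 0, 0], "yaw": -0.147}
    - {"offset": [0, 0, 35], "yaw": 0}
    - {"offset": [0, 0, 35], "yaw": 0}
    - {"offset": [0, 0, 0], "yaw": 0}
    - {"offset": [0, 0, 0], "yaw": 0}

```text
time: 10.55
tool_pos: [0.4467, 0.1097, 0.1631]
tool_rot: [-3.14, -0.002, 2.656]
contact_force: [0.8, 0.3, 0.5]
opening: 0.0623
grip_force: 0.0
```

Run:
```python
from h import *
from cell import status
s=status.observe(); print(s["qpos"].round(3),s["contact_force"],s["torque"]); go((.4468,.1097,.101),2.657)
```

```text
[ 0.074  0.326  1.823 -0.     0.996 -1.011] [0.84733588 0.26512228 0.48933632] [ 0.07493343 -0.19962382 -0.060686  ]
from [0.4467 0.1097 0.1631] 2.6558 offset [-0.1  0.1 62.1] then turn -0.001
```

Request:
send_rows:
  plan:
    - {"offset": [0, 0, 30], "yaw": 0}
    - {"offset": [0, 0, 22], "yaw": 0}
    - {"offset": [0, 0, 10], "yaw": 0}
    - {"offset": [0, 0, 0], "yaw": 0}
    - {"offset": [0, 0, 0], "yaw": 0}

```text
time: 11.05
tool_pos: [0.4481, 0.1098, 0.1027]
tool_rot: [3.141, 0.002, 2.656]
contact_force: [0.1, -0.1, 0.1]
opening: 0.0621
grip_force: 0.0
```

Request:
send_rows:
  plan:
    - {"offset": [0, 0, 0], "yaw": 0}
    - {"offset": [0, 0, 0], "yaw": 0}
    - {"offset": [0, 0, 0], "yaw": 0}
    - {"offset": [0, 0, 0], "yaw": 0}
    - {"offset": [0, 0, 0], "yaw": 0}
    - {"offset": [0, 0, 0], "yaw": 0}
    - {"offset": [0, 0, 0], "yaw": 0}
  hand: 1
  squeeze: 40

```text
time: 11.75
tool_pos: [0.4475, 0.1103, 0.1015]
tool_rot: [3.14, 0.0, 2.655]
contact_force: [1.4, 1.6, 0.3]
opening: 0.0141
grip_force: 39.9
```

```bash
cat > st.py <<'E'
from cell import status
s=status.observe(); print("t",s["time"],"q6",s["qpos"][5].round(3),"yaw",s["tool_rot"][2].round(3),"F",s["contact_force"].round(1),"T",s["torque"].round(3),"eff6",s["joint_efforts"][5].round(3),"open",round(s["opening"],4),s["tool_pos"].round(4))
E
python3 st.py
```

```text
t 11.75 q6 -1.011 yaw 2.655 F [1.4 1.6 0.3] T [ 0.007 -0.305 -0.009] eff6 -0.147 open 0.0141 [0.4475 0.1103 0.1015]
```

Request:
send_rows:
  plan:
    - {"offset": [0, 0, 0], "yaw": 0.1}
    - {"offset": [0, 0, 0], "yaw": 0.1}
    - {"offset": [0, 0, 0], "yaw": 0.1}
    - {"offset": [0, 0, 0], "yaw": 0.1}
    - {"offset": [0, 0, 0], "yaw": 0.1}

```text
time: 12.25
tool_pos: [0.4472, 0.11, 0.1015]
tool_rot: [3.141, -0.0, 2.152]
contact_force: [-1.6, 1.5, 1.4]
opening: 0.0138
grip_force: 39.9
```

```bash
python3 st.py
```

```text
t 12.25 q6 -0.507 yaw 2.152 F [-1.6  1.5  1.4] T [0.187 0.176 0.043] eff6 -1.293 open 0.0138 [0.4472 0.11   0.1015]
```

Request:
send_rows:
  plan:
    - {"offset": [0, 0, 0], "yaw": 0.1}
    - {"offset": [0, 0, 0], "yaw": 0.1}
    - {"offset": [0, 0, 0], "yaw": 0.1}
    - {"offset": [0, 0, 0], "yaw": 0.1}
    - {"offset": [0, 0, 0], "yaw": 0.1}

```text
time: 12.75
tool_pos: [0.4468, 0.1097, 0.1015]
tool_rot: [-3.141, 0.0, 1.652]
contact_force: [-1.3, 0.6, 2.3]
opening: 0.0135
grip_force: 40.0
```

```bash
python3 st.py
python3 - <<'E'
from cell import read_camera
import cv2
for c in("side","wrist","top"): cv2.imwrite(f"pics/{c}5.png",read_camera(c)[:,:,::-1])
import numpy as np
a=cv2.imread("pics/side5.png")[180:300,180:330]; b=cv2.imread("pics/wrist5.png")
cv2.imwrite("pics/j5.png",np.hstack([cv2.resize(a,(480,384)),cv2.resize(b,(320,240)).repeat(1,0) if 0 else cv2.copyMakeBorder(cv2.resize(b,(320,240)),0,144,0,0,0)]))
E
```

```text
t 12.75 q6 -0.007 yaw 1.652 F [-1.3  0.6  2.3] T [-0.202 -0.138  0.207] eff6 -1.103 open 0.0135 [0.4468 0.1097 0.1015]
```

View pics/j5.png

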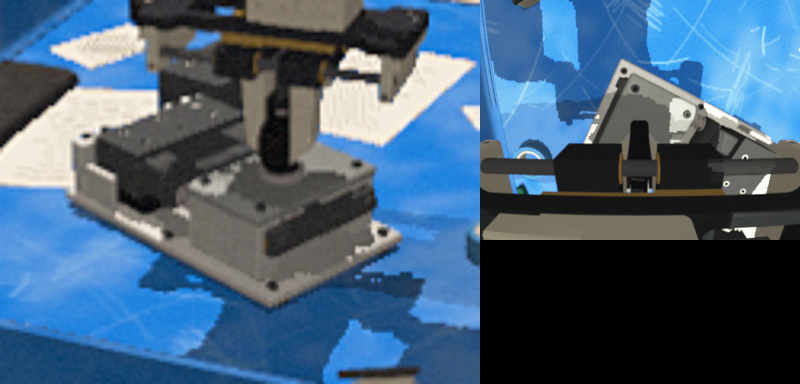

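```bash
cat > st2.py <<'E'
from cell import status,read_camera
import numpy as np,cv2,os
T=[];E=[]
for i in range(3):
    im=read_camera("side"); s=status.observe(); T.append(s["torque"][2]); E.append(s["joint_efforts"][5])
g=cv2.cvtColor(im,cv2.COLOR_RGB2GRAY).astype(np.float32)
if not os.path.exists("ref.npy"): np.save("ref.npy",g)
r=np.load("ref.npy"); d=np.abs(g-r)[205:250,200:256]  # sink and jaw bar left of the fingers
np.save(f"s_{s['time']:.2f}.npy",g)
print("t",s["time"],"q6",s["qpos"][5].round(3),"Tz",np.mean(T).round(3),"eff6",np.mean(E).round(3),"diff",d.mean().round(2),(d>25).sum(),"F",s["contact_force"].round(1))
E
python3 st2.py
```

```text
t 13.05 q6 -0.013 Tz -0.186 eff6 -0.177 diff 0.0 0 F [-2.5  1.   2.8]
```

Request:
send_rows:
  plan:
    - {"offset": [0, 0, 0], "yaw": 0.1}

```text
time: 13.15
tool_pos: [0.4467, 0.1097, 0.1015]
tool_rot: [-3.141, 0.0, 1.557]
contact_force: [-4.1, 1.3, 5.0]
opening: 0.0135
grip_force: 40.0
```

```bash
python3 st2.py
```

```text
t 13.3 q6 0.086 Tz -0.103 eff6 0.048 diff 4.08 51 F [-3.3  2.   4. ]
```

Request:
send_rows:
  plan:
    - {"offset": [0, 0, 0], "yaw": 0.1}

```text
time: 13.4
tool_pos: [0.4466, 0.1098, 0.1014]
tool_rot: [-3.14, 0.0, 1.459]
contact_force: [-5.9, 2.1, 5.6]
opening: 0.0135
grip_force: 40.0
```

```bash
python3 st2.py
```

```text
t 13.55 q6 0.186 Tz -0.212 eff6 -0.031 diff 4.91 81 F [-4.9  0.4  4.7]
```

Request:
send_rows:
  plan:
    - {"offset": [0, 0, 0], "yaw": 0.1}

```text
time: 13.65
tool_pos: [0.4465, 0.1098, 0.1015]
tool_rot: [-3.14, 0.0, 1.359]
contact_force: [-5.6, 1.1, 6.5]
opening: 0.0139
grip_force: 40.0
```

```bash
python3 st2.py
```

```text
t 13.8 q6 0.286 Tz -0.18 eff6 -0.016 diff 5.57 108 F [-4.6  2.3  5.1]
```

Request:
send_rows:
  plan:
    - {"offset": [0, 0, 0], "yaw": 0.1}

```text
time: 13.9
tool_pos: [0.4465, 0.1098, 0.1015]
tool_rot: [-3.14, 0.001, 1.259]
contact_force: [-7.4, 2.7, 6.2]
opening: 0.0139
grip_force: 40.0
```

```bash
python3 st2.py
```

```text
t 14.05 q6 0.386 Tz -0.364 eff6 -0.237 diff 5.67 119 F [-2.2  0.   5.7]
```

Request:
send_rows:
  plan:
    - {"offset": [0, 0, 0], "yaw": 0.1}

```text
time: 14.15
tool_pos: [0.4464, 0.1098, 0.1015]
tool_rot: [-3.14, 0.001, 1.159]
contact_force: [-7.6, 1.7, 6.7]
opening: 0.0137
grip_force: 40.0
```

```bash
python3 st2.py
```

```text
t 14.3 q6 0.486 Tz -0.402 eff6 -0.285 diff 6.11 137 F [-3.6  5.1  6.1]
```

Request:
send_rows:
  plan:
    - {"offset": [0, 0, 0], "yaw": 0.1}

```text
time: 14.4
tool_pos: [0.4463, 0.1099, 0.1015]
tool_rot: [-3.14, 0.001, 1.059]
contact_force: [-5.8, 1.9, 6.4]
opening: 0.0141
grip_force: 40.0
```

```bash
python3 st2.py
```

```text
t 14.55 q6 0.586 Tz -0.545 eff6 -0.334 diff 8.09 204 F [-4.7  2.6 -0.3]
```

Request:
send_rows:
  plan:
    - {"offset": [0, 0, 0], "yaw": 0.1}

```text
time: 14.65
tool_pos: [0.4462, 0.1099, 0.1015]
tool_rot: [-3.14, 0.001, 0.959]
contact_force: [-7.3, 2.9, 8.7]
opening: 0.0139
grip_force: 40.0
```

```bash
python3 st2.py
python3 - <<'E'
import numpy as np,cv2,glob
fs=sorted(glob.glob("s_*.npy")); a,b=np.load(fs[0]),np.load(fs[-1])
v=[cv2.resize(x[200:260,195:280],(796,560),interpolation=cv2.INTER_CUBIC)[:,:398*2] for x in(a,b)]
cv2.imwrite("pics/cmp.png",np.vstack([cv2.resize(x,(420,296)) for x in v]).clip(0,255)*1.3)
# sink tracking
for f in fs:
    g=np.load(f); m=cv2.matchTemplate(g[200:262,195:262].astype(np.uint8),a[212:250,203:222].astype(np.uint8),cv2.TM_CCOEFF_NORMED); print(f,cv2.minMaxLoc(m)[1::2])
E
```

```text
t 14.8 q6 0.686 Tz -0.416 eff6 -0.238 diff 8.4 225 F [-6.   4.1  6.5]
s_13.05.npy (0.9999997019767761, (8, 12))
s_13.30.npy (0.9986984729766846, (8, 12))
s_13.55.npy (0.9986632466316223, (8, 12))
s_13.80.npy (0.9985247850418091, (8, 12))
s_14.05.npy (0.9985681176185608, (8, 12))
s_14.30.npy (0.9986085295677185, (8, 12))
s_14.55.npy (0.9950823187828064, (8, 12))
s_14.80.npy (0.9951898455619812, (8, 12))[ WARN:0@0.041] global loadsave.cpp:1063 imwrite_ Unsupported depth image for selected encoder is fallbacked to CV_8U.
```

View pics/cmp.png

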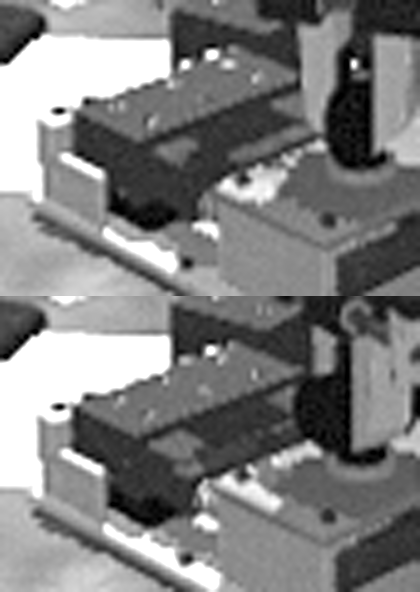

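Side comparison (before on top, now below): the pale strip behind the jaw, near (265,185), has grown and the prong near (180,150) has shifted towards the sink, so the jaw seems to be starting to run. I'll track that numerically.

```bash
cat > tr.py <<'E'
import numpy as np,cv2,glob,sys
fs=sorted(glob.glob("s_*.npy")); b=np.load(fs[7])
t=b[225:240,225:240]
for f in fs[int(sys.argv[1]):]:
    g=np.load(f); w=g[218:250,215:252]
    m=cv2.matchTemplate(w,t,cv2.TM_CCOEFF_NORMED); _,v,_,l=cv2.minMaxLoc(m)
    sub=[0,0]
    if 0<l[0]<m.shape[1]-1 and 0<l[1]<m.shape[0]-1:
        for i,(q,r) in enumerate(((m[l[1],l[0]-1],m[l[1],l[0]+1]),(m[l[1]-1,l[0]],m[l[1]+1,l[0]]))): sub[i]=.5*(q-r)/(q-2*v+r)
    print(f,"prong",np.round([l[0]+sub[0],l[1]+sub[1]],2),round(v,3),"bright",int((g[228:244,232:262]>170).sum()))
E
python3 tr.py 0
```

```text
s_13.05.npy prong [10.73  7.08] 0.69 bright 23
s_13.30.npy prong [10.8  7.1] 0.718 bright 21
s_13.55.npy prong [10.89  7.18] 0.779 bright 18
s_13.80.npy prong [11.01  7.37] 0.816 bright 13
s_14.05.npy prong [10.89  7.08] 0.792 bright 18
s_14.30.npy prong [10.58  6.97] 0.818 bright 17
s_14.55.npy prong [10.01  7.04] 0.896 bright 20
s_14.80.npy prong [10.02  7.03] 1.0 bright 24
```

Request:
send_rows:
  plan:
    - {"offset": [0, 0, 0], "yaw": 0.07}

```text
time: 14.9
tool_pos: [0.4461, 0.1099, 0.1014]
tool_rot: [-3.14, 0.001, 0.889]
contact_force: [-7.3, 4.1, 7.0]
opening: 0.0138
grip_force: 40.0
```

```bash
python3 st2.py; python3 tr.py -1
```

```text
t 15.05 q6 0.756 Tz -0.298 eff6 -0.167 diff 8.42 231 F [-6.   2.4  8.5]
s_15.05.npy prong [10.08  7.05] 0.954 bright 28
```

Request:
send_rows:
  plan:
    - {"offset": [0, 0, 0], "yaw": 0.07}

```text
time: 15.15
tool_pos: [0.446, 0.11, 0.1014]
tool_rot: [-3.14, 0.001, 0.819]
contact_force: [-6.8, 2.8, 6.6]
opening: 0.014
grip_force: 40.0
```

```bash
python3 st2.py; python3 tr.py -1
```

```text
t 15.3 q6 0.825 Tz -0.065 eff6 0.052 diff 8.41 240 F [-8.   4.4  7. ]
s_15.30.npy prong [10.01  6.96] 0.916 bright 36
```

Request:
send_rows:
  plan:
    - {"offset": [0, 0, 0], "yaw": 0.07}

```text
time: 15.4
tool_pos: [0.446, 0.1101, 0.1014]
tool_rot: [-3.14, 0.002, 0.749]
contact_force: [-7.8, 4.1, 7.8]
opening: 0.0137
grip_force: 40.0
```

```bash
python3 st2.py; python3 tr.py -1
python3 - <<'E'
import numpy as np,cv2,glob
fs=sorted(glob.glob("s_*.npy"));
v=[cv2.resize(np.load(f)[205:250,200:270],(420,280),interpolation=cv2.INTER_CUBIC) for f in(fs[0],fs[-1])]
cv2.imwrite("pics/cmp2.png",(np.vstack(v)*1.5).clip(0,255).astype(np.uint8))
E
```

```text
t 15.55 q6 0.895 Tz -0.114 eff6 0.056 diff 8.6 243 F [-7.9  3.6  7.8]
s_15.55.npy prong [10.    6.96] 0.915 bright 42
```

View pics/cmp2.png

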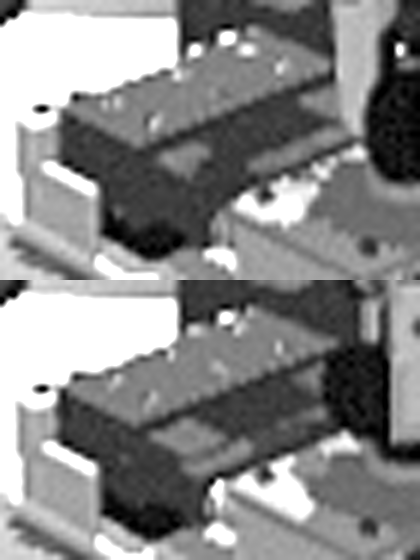

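Compared with the reference (top half), the sink's near corner has moved about 1.7 px towards the fence, the jaw bar has followed it, and the pull on the knob has faded. This should be near the middle of the notch, so I'll go on in small steps.

Request:
send_rows:
  plan:
    - {"offset": [0, 0, 0], "yaw": 0.05}

```text
time: 15.65
tool_pos: [0.446, 0.1101, 0.1015]
tool_rot: [-3.14, 0.002, 0.7]
contact_force: [-7.0, 3.6, 7.3]
opening: 0.0139
grip_force: 40.0
```

```bash
python3 st2.py; python3 tr.py -1
```

```text
t 15.8 q6 0.945 Tz -0.06 eff6 0.036 diff 8.71 250 F [-7.6  4.3  7.8]
s_15.80.npy prong [10.01  6.97] 0.912 bright 40
```

Pull ended at a turn of 1.77 to 1.84, which puts the notch middle at about 1.95. I'm at 1.956, so I release and check.

Request:
send_rows:
  plan:
    - {"offset": [0, 0, 0], "yaw": 0}
    - {"offset": [0, 0, 0], "yaw": 0}
    - {"offset": [0, 0, 0], "yaw": 0}
    - {"offset": [0, 0, 0], "yaw": 0}
  hand: 0.4

```text
time: 16.2
tool_pos: [0.4476, 0.1095, 0.1014]
tool_rot: [3.141, -0.0, 0.697]
contact_force: [0.6, 0.8, -0.2]
opening: 0.0411
grip_force: 0.0
```

Request:
send_rows:
  plan:
    - {"offset": [0, 0, -20], "yaw": 0}
    - {"offset": [0, 0, -40], "yaw": 0}
    - {"offset": [0, 0, -40], "yaw": 0}
    - {"offset": [0, 0, -40], "yaw": 0}
    - {"offset": [-45, 0, 0], "yaw": 0}
    - {"offset": [-45, 0, 0], "yaw": 0}
    - {"offset": [0, 0, 0], "yaw": 0}
    - {"offset": [0, 0, 0], "yaw": 0}

```text
time: 17.0
tool_pos: [0.3782, 0.0516, 0.2419]
tool_rot: [3.14, -0.001, 0.694]
contact_force: [0.3, -0.2, -0.3]
opening: 0.0549
grip_force: 0.0
```

```bash
python3 st.py
python3 - <<'E'
from h import *
from cell import read_camera
C=cam("wrist"); im=read_camera("wrist"); np.savez("w6.npz",K=C[0],d=C[1],M=C[2],o=C[3],im=im)
cv2.imwrite("pics/w6.png",cv2.resize(im[:,:,::-1],(768,576),interpolation=cv2.INTER_CUBIC))
E
```

```text
t 17.0 q6 0.81 yaw 0.694 F [ 0.3 -0.2 -0.3] T [-0.027 -0.055 -0.062] eff6 -0.086 open 0.0549 [0.3782 0.0516 0.2419]
```

View pics/w6.png

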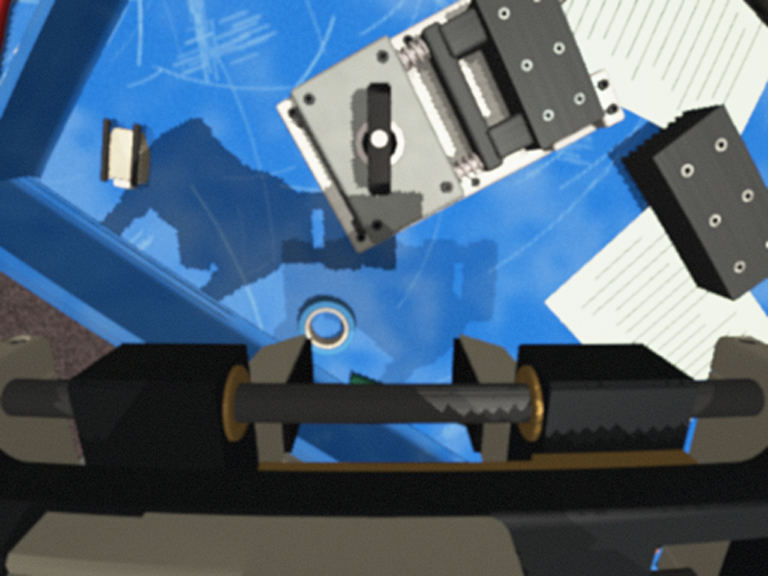

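Wrist view: the prongs lie flush on the sink (near prong at (510,138), sink holes at (527,66) and (559,48)), and the fence post is at (610,97). The wing stands at (379,139). Checking the numbers.

Run:
```python
from h import *
z=np.load("w6.npz"); C=(z["K"],z["d"],z["M"],z["o"])
px=lambda c:(np.array(c)+.5)/1.5-.5
O=np.array([.5574,.06463]); psi=1.1836; ey=np.array([np.cos(psi),np.sin(psi)]); ex=np.array([ey[1],-ey[0]]); N=O+.0036*ex
for n,c,h in (("posthole (-33.3, -36,-54)",[(602,84),(612,108)],.056),("mid+near holes",[(527,66),(559,48),(548,116),(580,99)],.062),("wing",[(379,86),(379,192)],.11)):
    P=onplane(C,px(c),h)[:,:2]-N; Q=1e3*np.c_[P@-ex,P@ey]; print(n,Q.round(1).tolist(),np.arctan2(*(P[-1]-P[0])[::-1]))
```

```text
posthole (-33.3, -36,-54) [[-33.5, -35.6], [-34.0, -53.7]] -1.9302321663457709
mid+near holes [[11.5, -1.7], [-12.6, -1.0], [11.7, -37.6], [-12.8, -37.4]] -1.3602756937348317
wing [[109.2, 25.0], [137.1, -27.3]] -2.4486383462190386
```

```bash
python3 -c "
from cell import ticket; print(ticket.hand_in())"
```

```text
the job is handed in; nothing more can be done
None
```

The job is handed in at about 17 s. The heat sink lies on the bed about 0.5 mm from the clamped position. The knob was turned 1.96 rad clockwise and left near the notch middle, with the jaw prongs flush on the sink. I judged the notch from the knob's pull and the camera and did not measure the jaw's force. The pouch, tin and spool were never approached, though I did not re-check them, and the judge returned no verdict.

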